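# Spin-check a kit flywheel and brake it on its mark

### The job

Flick the plywood flywheel on its round test jig so that it spins counter-clockwise seen from above, and let it run freely, untouched, for at least one full turn. Then, while it is still turning, brake it in one go by pressing a fingertip on it so that the pointed tab on its rim stops between the jig's two upright posts (do not stop it elsewhere, let it run out, or push it round to the posts afterwards), and finish holding it there with the fingertip still pressed on it. Do not lift the wheel off its bearing, and leave the other things on the table where they are.

Things in the scene. Friction and masses are not known exactly. Their poses are not given: they have to be found in the camera images.
- jig: The fixed test jig: a round wooden base plate, 300 mm diameter, 12 mm thick, lying on the table, with a grey bearing block in its middle that carries the flywheel. Origin: centre of the underside, on the wheel's upright axis, at table height; z up, +x points to the gap between the two posts, turned up to 75 degrees from straight ahead.
- flywheel: Flat plywood disc, 180 mm diameter, 12 mm thick, about 0.4 kg, level on an upright axis; top face 60 mm above the table, flat but for a hub cap (26 mm diameter, 6 mm high), two dowels, and one pointed tab, 24 mm wide, sticking 20 mm out of its rim; the ring 13-70 mm from the axis is bare. Origin: on the axis, on its underside; +x points to the tab. Flicked to 3 rad/s it coasts over 8 s; a fingertip pressed on it stops it at once.
- spindle (a joint): Turn of the flywheel in rad, growing counter-clockwise seen from above, without end: it keeps counting (2 pi more each turn). The tab points exactly between the posts at 0 and at every multiple of 2 pi. At the start it stands at some value between 0.9 and 5.3.
- lift (a joint): How far the wheel is lifted off its bearing, m: 0 when seated (it should stay 0); nothing but its weight holds it down.
- hub (a point): Point on the wheel's axis, at the level of its top face (60 mm above the table).
- tab_tip (a point): The tip of the flywheel's pointed tab, 110 mm from the axis, at the level of the top face.
- peg_a (a point): Top centre of one of two equal dark wooden dowels standing upright on the flywheel, 10 mm diameter, 25 mm high (top 85 mm above the table), 76 mm from the axis, 90 degrees counter-clockwise of the tab; push a dowel with the side of a fingertip to flick the wheel.
- peg_b (a point): Top centre of the other dowel, opposite the first.
- gate (a point): The place where the tab's tip must stop: 110 mm from the axis, at the height of the wheel's top face, on the middle line between the jig's two upright metal posts (8 mm diameter, tops 80 mm above the table, 32 mm clear gap between them, standing 130 mm from the axis, just outside the tab's circle).
- kit_wheel1: Bystander: black-tyred toy wheel lying flat, 62 mm diameter, 30 mm high, beside the jig. Origin under its centre.
- kit_wheel2: Bystander: a second such wheel, on the right of the table.
- motor: Bystander: small gear motor lying beside the jig, about 82 x 36 x 19 mm. Origin under its gearbox.
- cup: Bystander: white cup, 72 mm diameter, 90 mm high, on the left. Origin under its centre.
- driver: Bystander: screwdriver lying on the left, 160 mm long.
- chassis: Bystander: flat plywood car chassis, 180 x 110 x 6 mm, lying on the right. Origin under its centre.
- battery_box: Bystander: black battery holder, 62 x 34 mm, 24 mm high, lying beside the jig on the posts' side. Origin under its centre.

How it is judged:
On the way, in this order (a step that is already met when the one before it is completed fails the run):
1. the flywheel spins counter-clockwise, untouched (velocity of joint spindle above 0.8 rad/s and contact force between the fingers and flywheel below 0.05 N), for 0.4 s.
2. it has run at least a full turn (the turn count has passed 11.6 rad) and still turns untouched (value of joint spindle above 11.6 rad and velocity of joint spindle above 0.15 rad/s and contact force between the fingers and flywheel below 0.05 N), for 0.05 s.
3. a fingertip on the wheel has stopped it with the tab's tip at the gate (horizontal distance between tab_tip and gate below 0.016 m and contact force between the fingers and flywheel above 0.5 N and velocity of joint spindle between -0.05 and 0.05 rad/s), for 0.3 s.
At the end, for the whole second after the job is handed in: The flywheel is at rest (below 0.05 rad/s) on its bearing with the tab's tip within 16 mm of the middle of the gate, and a fingertip still presses on it (over 0.5 N) (all of step 3 and value of joint lift below 0.003 m); the arm keeps its last pose, push and grip.
It fails at once if after its free run (turn count past 11.6 rad) the wheel stops or is turned back with the tab outside the gate (tip more than 18 mm off) (value of joint spindle above 11.6 rad and velocity of joint spindle below 0.05 rad/s and not (horizontal distance between tab_tip and gate below 0.018 m)).
It fails at once if the wheel is lifted off its bearing by more than 6 mm (value of joint lift above 0.006 m).
It fails at once if another thing on the table is moved more than 15 mm or lifted (distance of any of kit_wheel1, kit_wheel2, motor, cup, driver, chassis, battery_box from where it was at the start of the episode above 0.015 m).
It also fails if it takes over 54 s, if anything falls off the work surface, if the arm or the gripper's body presses on something with over 40 N, if the wrist force passes 120 N, or if a joint passes its speed limit or range.

### The arm

A 6-joint arm with a two-finger parallel gripper is mounted at the origin on the work surface. World frame = base frame: x ahead of the robot, y to its left, z up, the work surface at z = 0. Lengths are in m, angles in rad, forces in N, time in s.
With the tool pointing down it reaches from about 0.35 to 1 m from the base axis. Payload 7.1 kg.
Tool frame: the origin (TCP) lies between the finger pads; the fingertips stand 22 mm ahead of it and the grasp point (between the pads) lies 3 mm ahead of it; x points along the fingers, y is the direction in which the jaws open and shut, and the axes are right-handed (so a half turn about x gives the same grasp; the last joint's range is limited). The gripper opens to 85 mm and grips with 20 to 120 N. Pads are 22 mm wide; open, the fingers measure 114 mm over their backs; the gripper's body (76 mm by 85 mm) begins 54 mm behind the grasp point. The pads swing forward as they close: fully open they stand 13 mm farther back than shut.
Start: joints at [1.137, 0.423, 1.63, -0, 1.089, -0.019], TCP at [0.252, 0.572, 0.253] pointing down, gripper open.
Joint ranges: [-3, 3], [-0.9, 2.11], [0.09, 2.58], [-1.31, 4.45], [0.11, 2.69], [-2.54, 2.54]. Speed limits (rad/s): [2.39, 2.39, 3.01, 3.14, 3.14, 3.14].

### API

Orientations are given as a rotation vector (axis times angle).
In Python, from rig import manip gives the robot as it stands. The module is installed in compiled form; this text tells all that it offers. Calls block until the motion is done:
- manip.move_to(position, orientation): joint-space move of the TCP to a pose.
- manip.servo_line(position, orientation=None, rate=0.15): straight line of the TCP; orientation=None keeps the orientation; rate is the mean speed in m/s.
- manip.set_joints(angles): joint-space move.
- manip.command_gripper(opening, f_grip=None): finger opening in m; f_grip is the grip in N (None keeps the last); returns when the fingers have stopped.
- manip.hold(seconds).
- manip.solve_ik(position, orientation): joint angles nearest the present ones, or None.
- manip.camera(name): name is "side" or "top"; returns a dict with "image" (480x640x3 uint8, red, green, blue), "fx", "fy", "cx", "cy" (pixels), "cam_to_world" (4x4, takes a point from camera to world coordinates). Camera axes: x right, y down, z forward; pixel columns grow to the right and rows downward; lengths in m; the calibration is good to about 2 mm. A picture is of the moment at which its call begins. There is no depth.
A pose or a line that the arm cannot do raises manip.IKError and nothing moves.
- manip.sign_off(): hands the job in, once; it reports no verdict.
Readings, each from a call of its own:
- manip.get_time(): time.
- manip.get_joint_positions(): joint angles.
- manip.get_joint_vel(): joint speeds.
- manip.get_tau(): joint torques, N m.
- manip.get_position(): TCP position.
- manip.get_ee_rot(): TCP orientation.
- manip.get_contact_force(): force on the tool from outside, world axes, zero at the start.
- manip.get_torque(): the same for the moment, N m.
- manip.get_width(): finger opening in m.
Only numpy, scipy, OpenCV 4.12 (cv2) and the standard library are available. Lean on these libraries where they do the work, as an engineer would, in place of code of your own. Each camera call takes 0.05 s, during which the arm holds its last target.

## Working session

There is one attempt and no reset: what is moved stays moved. The work goes in short steps, each a Python script; the robot and the scene stay as the last script left them, time stands still between calls to the robot, and variables do not carry over. Pictures are saved under pics/ and viewed, and the job is handed in when it is done.

```bash
mkdir -p pics
python3 - <<'E'
from rig import manip
import cv2,numpy as np
np.set_printoptions(precision=4,suppress=True)
for n in("top","side"):
    c=manip.camera(n); cv2.imwrite(f"pics/{n}0.png",c["image"][:,:,::-1]); print(n,c["fx"],c["fy"],c["cx"],c["cy"]);print(c["cam_to_world"])
print(manip.get_time(),manip.get_position(),manip.get_ee_rot(),manip.get_width(),manip.get_contact_force())
E
```

```text
top 473.6328305026817 473.6328305026817 318.49269514908303 239.6225532803775
[[-0.0058 -0.9924  0.1233  0.4012]
 [-0.9999  0.0071  0.0105 -0.0229]
 [-0.0113 -0.1232 -0.9923  1.3156]
 [ 0.      0.      0.      1.    ]]
side 488.92647441853126 488.92647441853126 334.0659981076374 236.6993514510944
[[ 0.6841 -0.4238  0.5936 -0.403 ]
 [-0.729  -0.3712  0.5751 -0.9663]
 [-0.0234 -0.8262 -0.5629  1.0015]
 [ 0.      0.      0.      1.    ]]
0.1 [0.2516 0.5716 0.2526] [ 0.3243  1.5465 -0.3265] 0.08529996192899991 [ 0.6473 -0.6309  0.0735]
```

View pics/top0.png

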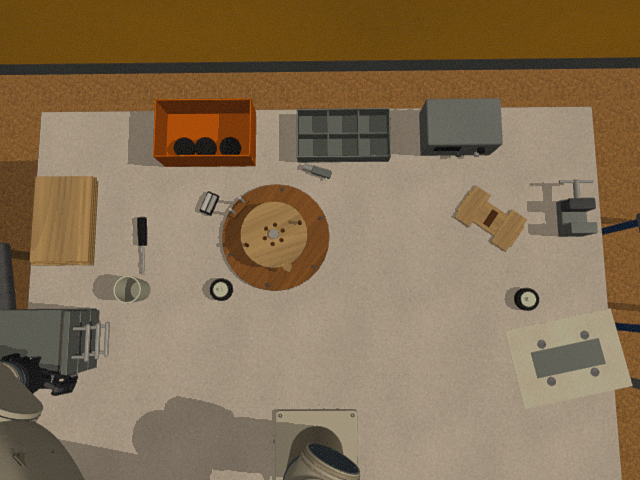

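View pics/side0.png

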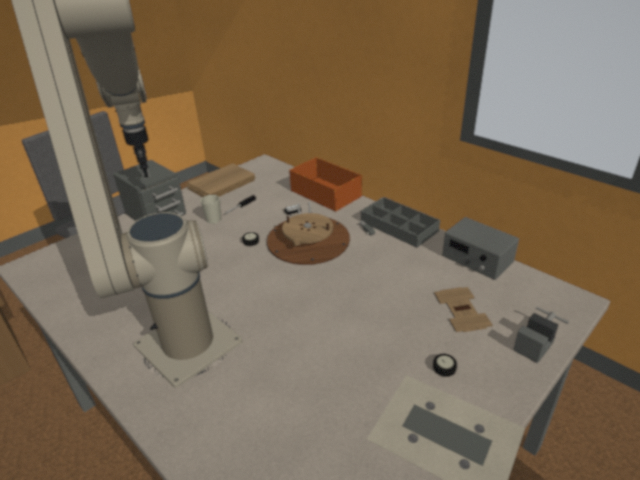

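The top view shows the jig around (273,237), with the posts near (235,203) and the battery box beside them at (209,204). The tab is at about (288,268). I'll zoom in next.

Run:
```python
import cv2
a=cv2.imread("pics/top0.png")[170:305,190:345]
cv2.imwrite("pics/top0z.png",cv2.resize(a,None,fx=5,fy=4.4 if 0 else 4.4,interpolation=cv2.INTER_CUBIC)[:600,:800] if 0 else cv2.resize(a,None,fx=4.4,fy=4.4,interpolation=cv2.INTER_CUBIC))
a=cv2.imread("pics/side0.png")[190:270,255:360]
cv2.imwrite("pics/side0z.png",cv2.resize(a,None,fx=7,fy=7,interpolation=cv2.INTER_CUBIC))
```

```text
(no output)
```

View pics/top0z.png

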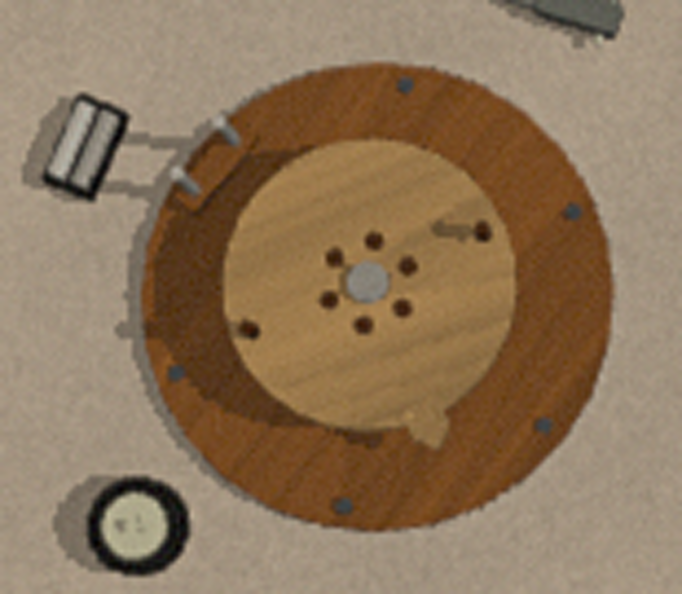

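View pics/side0z.png

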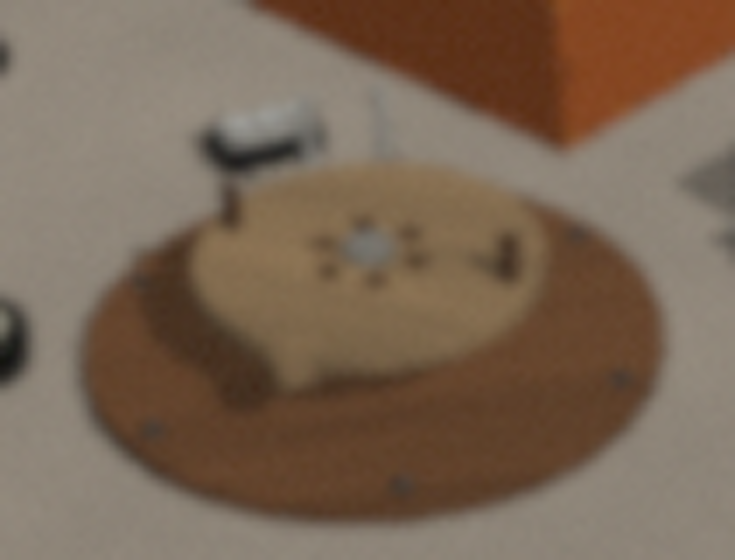

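```bash
cat > h.py <<'E'
import numpy as np,cv2
from rig import manip
np.set_printoptions(precision=4,suppress=True)
def ray(c,u,v,z):
    u=np.asarray(u,float);v=np.asarray(v,float)
    d=np.stack([(u-c["cx"])/c["fx"],(v-c["cy"])/c["fy"],np.ones_like(u)],-1)@c["cam_to_world"][:3,:3].T
    o=c["cam_to_world"][:3,3]
    return o+d*((z-o[2])/d[...,2])[...,None]
def shot(n,save=None):
    c=manip.camera(n)
    if save: cv2.imwrite(f"pics/{save}.png",c["image"][:,:,::-1])
    return c
def planes(c,z):
    v,u=np.mgrid[0:480,0:640]; return ray(c,u,v,z)
E
python3 - <<'E'
from h import *
c=shot("top"); s=shot("side")
Z=lambda x,y:(x/4.4+190-.4,y/4.4+170-.4)
S=lambda x,y:(x/7+255-.4,y/7+190-.4)
print("hubcap",ray(c,*Z(368,282),.066),ray(s,*S(368,246),.066))
print("tab",ray(c,*Z(438,447),.06), ray(s,*S(285,388),.06))
print("pega",ray(c,*Z(482,229),.085)); print("pegb",ray(c,*Z(242,327),.085))
print("posts",ray(c,*Z(220,121),.08),ray(c,*Z(176,172),.08), ray(c,*Z(238,140),.012),ray(c,*Z(196,192),.012))
# base disc by colour
hsv=cv2.cvtColor(c["image"],cv2.COLOR_RGB2HSV)
for (u,v) in [(273,215),(273,272),(230,237),(310,260),(289,268),(150,200)]: print((u,v),c["image"][v,u],hsv[v,u])
m=((hsv[...,1]>95)).astype(np.uint8); m[:175]=0;m[300:]=0;m[:,:215]=0;m[:,335:]=0
cs=max(cv2.findContours(m,0,1)[0],key=cv2.contourArea)
P=ray(c,cs[:,0,0],cs[:,0,1],.012)[:,:2]
A=np.c_[2*P,np.ones(len(P))];x=np.linalg.lstsq(A,(P**2).sum(1),rcond=None)[0];print("base",x[:2],np.sqrt(x[2]+x[0]**2+x[1]**2))
E
```

```text
hubcap [0.5732 0.1109 0.066 ] [0.5754 0.1123 0.066 ]
tab [0.4734 0.0687 0.06  ] [0.468  0.0593 0.06  ]
pega [0.6021 0.0408 0.085 ]
pegb [0.5441 0.1838 0.085 ]
posts [0.6703 0.1997 0.08  ] [0.6392 0.2259 0.08  ] [0.6727 0.2003 0.012 ] [0.6392 0.2266 0.012 ]
(273, 215) [145 116  68] [ 19 135 145]
(273, 272) [108  67  38] [ 12 165 108]
(230, 237) [82 57 32] [ 15 155  82]
(310, 260) [108  63  24] [ 14 198 108]
(289, 268) [143 114  70] [ 18 130 143]
(150, 200) [167 150 132] [ 15  53 167]
base [0.5723 0.1103] 0.14708749052651715
```

```bash
cat >> h.py <<'E'
from scipy.spatial.transform import Rotation as R
HUB=np.array([.5733,.1113]); GATE=np.deg2rad(51.2)
def ori(yaw): # tool x down, tool y along heading yaw
    x=np.array([0,0,-1.]);y=np.array([np.cos(yaw),np.sin(yaw),0]);return R.from_matrix(np.c_[x,y,np.cross(x,y)]).as_rotvec()
def pol(a,r,z): return np.array([*(HUB+r*np.array([np.cos(a),np.sin(a)])),z])
E
python3 - <<'E'
from h import *
print(R.from_rotvec(manip.get_ee_rot()).as_matrix())
for nm,p in [("press",pol(np.deg2rad(-60),.042,.1)),("flickstart",pol(np.deg2rad(-85),.078,.095)),("flickend",pol(np.deg2rad(-20),.085,.095))]:
  for y in range(-180,180,45): 
    q=manip.solve_ik(p,ori(np.deg2rad(y+47))); print(nm,y+47,q)
t=manip.get_time(); manip.command_gripper(0.0,40); print(manip.get_time()-t,manip.get_width())
E
```

```text
[[-0.0004  0.403   0.9152]
 [-0.0009  0.9152 -0.403 ]
 [-1.     -0.001  -0.    ]]
press -133 [ 0.1055  0.5929  1.7729 -0.      0.7759  2.4268]
press -88 [ 0.1055  0.5929  1.7729 -0.      0.7759  1.6414]
press -43 [ 0.1055  0.5929  1.7729 -0.      0.7759  0.856 ]
press 2 [ 0.1055  0.5929  1.7729 -0.      0.7759  0.0706]
press 47 [ 0.1055  0.5929  1.7729  0.      0.7759 -0.7148]
press 92 [ 0.1055  0.5929  1.7729 -0.      0.7759 -1.5002]
press 137 [ 0.1055  0.5929  1.7729  0.      0.7759 -2.2856]
press 182 None
flickstart -133 [ 0.0374  0.5813  1.8154 -0.      0.7449  2.3587]
flickstart -88 [ 0.0374  0.5813  1.8154 -0.      0.7449  1.5733]
flickstart -43 [ 0.0374  0.5813  1.8154 -0.      0.7449  0.7879]
flickstart 2 [ 0.0374  0.5813  1.8154 -0.      0.7449  0.0025]
flickstart 47 [ 0.0374  0.5813  1.8154 -0.      0.7449 -0.7829]
flickstart 92 [ 0.0374  0.5813  1.8154 -0.      0.7449 -1.5683]
flickstart 137 [ 0.0374  0.5813  1.8154  0.      0.7449 -2.3537]
flickstart 182 None
flickend -133 [ 0.1072  0.6668  1.6332 -0.      0.8416  2.4284]
flickend -88 [ 0.1072  0.6668  1.6332 -0.      0.8416  1.643 ]
flickend -43 [ 0.1072  0.6668  1.6332 -0.      0.8416  0.8576]
flickend 2 [ 0.1072  0.6668  1.6332 -0.      0.8416  0.0722]
flickend 47 [ 0.1072  0.6668  1.6332  0.      0.8416 -0.7132]
flickend 92 [ 0.1072  0.6668  1.6332 -0.      0.8416 -1.4985]
flickend 137 [ 0.1072  0.6668  1.6332  0.      0.8416 -2.2839]
flickend 182 None
0.7666999999999999 -0.00034060022208014115
```

Run:
```python
from h import *
o=ori(np.deg2rad(47));a=np.deg2rad(-60)
t=manip.get_time(); manip.move_to(pol(a,.040,.2),o); print(manip.get_time()-t)
t=manip.get_time(); manip.servo_line(pol(a,.040,.090),rate=.15); print(manip.get_time()-t,manip.get_position(),manip.get_contact_force())
shot("top","top1");shot("side","side1")
f0=manip.get_contact_force()
for i in range(14):
    z=.088-.001*i
    manip.servo_line(pol(a,.040,z),rate=.03)
    f=manip.get_contact_force(); print(round(z,4),manip.get_position(),f-f0)
    if f[2]-f0[2]>2.5: break
t=manip.get_time(); manip.servo_line(pol(a,.040,.095),rate=.15); print(manip.get_time()-t,manip.get_time())
```

```text
2.1666000000000003
0.8834 [0.5939 0.0769 0.0907] [-0.0525 -0.385   0.1229]
0.088 [0.5935 0.0766 0.0884] [-0.8608 -0.748   0.7093]
0.087 [0.5933 0.0766 0.087 ] [-0.5786 -1.5909 -0.3969]
0.086 [0.5932 0.0766 0.0859] [ 0.4378 -0.4834 -0.0115]
0.085 [0.5932 0.0766 0.0849] [-0.3351 -0.566   0.7078]
0.084 [0.5932 0.0766 0.0839] [-0.0278  0.588  -0.6429]
0.083 [0.5932 0.0767 0.0829] [-0.5779  0.0886  0.0446]
0.082 [0.5934 0.0766 0.0821] [-0.4644  0.1566  0.4275]
0.081 [0.5939 0.0768 0.0817] [-0.9192 -0.8369  5.6524]
0.25 6.3667
```

Run:
```python
import cv2
a=cv2.imread("pics/top1.png")[130:330,150:400];b=cv2.imread("pics/side1.png")[150:310,220:400]
cv2.imwrite("pics/c1.png",cv2.hconcat([cv2.resize(a,(400,320)),cv2.resize(b,(360,320))]))
```

```text
(no output)
```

View pics/c1.png

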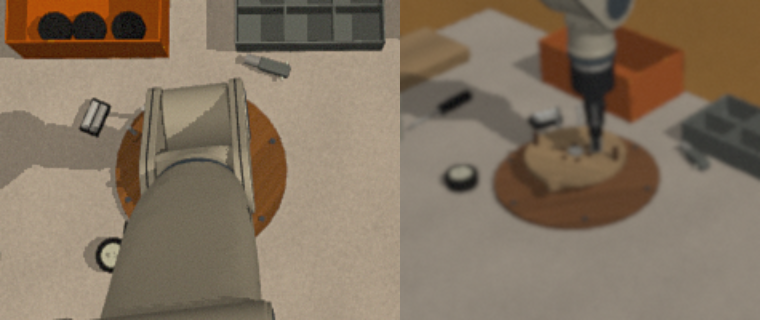

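The left crop is the top camera, where the arm hides the wheel. The right crop is the side camera, where the wheel, pegs and tab stay visible past the finger. Touch is at TCP z≈0.082. I'll build the angle detector on the side view.

```bash
cat >> h.py <<'E'
import pickle
def polar(c,z):
    P=planes(c,z)[...,:2]-HUB; return np.hypot(P[...,0],P[...,1]),np.arctan2(P[...,1],P[...,0])
def pegs(c):
    """peg angles (world) from dark blobs on the light disc"""
    r,a=polar(c,.0725); hsv=cv2.cvtColor(c["image"],cv2.COLOR_RGB2HSV)
    m=((r>.062)&(r<.088)&(hsv[...,2]<95)).astype(np.uint8)
    n,l,st,ce=cv2.connectedComponentsWithStats(m)
    out=[]
    for i in range(1,n):
        if st[i,4]<4: continue
        p=ray(c,ce[i,0],ce[i,1],.0725)[:2]-HUB
        out.append((np.degrees(np.arctan2(p[1],p[0])),np.hypot(*p)*1e3,st[i,4]))
    return out
E
python3 - <<'E'
from h import *
s=manip.camera("side"); 
pickle.dump({k:s[k] for k in s if k!="image"},open("side.pkl","wb"))
for f in ("side0","side1"):
    s["image"]=cv2.imread(f"pics/{f}.png")[:,:,::-1].copy()
    print(f,*[tuple(np.round(x,1)) for x in pegs(s)])
    r,a=polar(s,.06);hsv=cv2.cvtColor(s["image"],cv2.COLOR_RGB2HSV)
    for lo in range(-180,180,30):
        k=(a>np.deg2rad(lo))&(a<np.deg2rad(lo+30))&(r>.098)&(r<.112)
        print(lo,k.sum(),np.median(hsv[k],0),np.percentile(hsv[k][:,2],[5,95]))
    k=(r>.05)&(r<.07);print("disc",np.median(hsv[k],0),np.percentile(hsv[k][:,2],[5,95]))
E
```

```text
side0 (np.float64(108.4), np.float64(77.9), np.float64(10.0)) (np.float64(-64.9), np.float64(74.5), np.float64(19.0))
-180 39 [ 14. 121.  74.] [ 70.  117.1]
-150 34 [ 15.  116.5  87.5] [76.   99.05]
-120 38 [ 14. 131. 103.] [ 97.7 112. ]
-90 37 [ 13. 139. 102.] [ 98.8 105. ]
-60 32 [ 13.  135.5  97. ] [ 86.1  101.45]
-30 29 [ 15.  51. 131.] [107.6 144. ]
0 30 [ 17.   40.5 142. ] [139.45 144.  ]
30 29 [ 17.  39. 138.] [123.8 144. ]
60 30 [ 17.   41.5 103.5] [ 76.35 128.  ]
90 32 [ 16.   43.  134.5] [ 95.6 141. ]
120 32 [ 13.  130.5  77.5] [ 71.  107.6]
150 37 [ 13. 138.  72.] [69.8 74. ]
disc [ 17. 102. 129.] [110.95 136.  ]
side1 (np.float64(16.5), np.float64(74.5), np.float64(33.0)) (np.float64(105.6), np.float64(80.0), np.float64(20.0)) (np.float64(-64.9), np.float64(74.5), np.float64(19.0))
-180 39 [ 15. 122.  75.] [ 69.  117.1]
-150 34 [ 15.  118.5  87. ] [75.  98.7]
-120 38 [ 13.5 129.5 103. ] [ 97.55 112.  ]
-90 37 [ 13. 140. 101.] [ 99.  103.4]
-60 32 [ 13. 137.  96.] [ 84.55 100.45]
-30 29 [ 15.  51. 132.] [107.8 144. ]
0 30 [ 16.   36.5 108.5] [ 46.45 143.  ]
30 29 [ 16.  40. 128.] [ 66.  142.6]
60 30 [17.  41.5 87. ] [ 66.45 109.65]
90 32 [16. 45. 99.] [ 79.65 111.95]
120 32 [ 13.  128.5  78. ] [ 71.1  106.05]
150 37 [ 12. 135.  72.] [69.8 74. ]
disc [ 17.  101.  125.5] [ 65.85 136.  ]
```

Run:
```python
from h import *
s=pickle.load(open("side.pkl","rb"))
s["image"]=cv2.imread("pics/side0.png")[:,:,::-1].copy()
import h; h.HUB=HUB+[.004,.0016]
r,a=polar(s,.0725);hsv=cv2.cvtColor(s["image"],cv2.COLOR_RGB2HSV)
print(*[tuple(np.round(x,1)) for x in h.pegs(s)])
for lo in range(-180,180,15):
    k=(a>np.deg2rad(lo))&(a<np.deg2rad(lo+15))&(r>.064)&(r<.087)
    v=hsv[k]; print(lo,k.sum(),np.sort(v[:,2])[:8],v[np.argmin(v[:,2])])
```

```text
(np.float64(111.6), np.float64(77.8), np.float64(10.0)) (np.float64(-68.2), np.float64(74.4), np.float64(19.0))
-180 21 [124 124 127 127 127 128 128 128] [ 17 103 124]
-165 23 [124 124 124 125 125 125 125 126] [ 17 101 124]
-150 21 [124 124 125 125 125 126 126 126] [ 17 103 124]
-135 22 [125 125 126 126 126 126 126 126] [ 17 102 125]
-120 20 [125 125 126 128 128 129 129 130] [ 16 102 125]
-105 21 [131 131 131 131 131 131 131 132] [ 16 101 131]
-90 19 [ 82  89  91  91 101 105 105 112] [ 14 112  82]
-75 20 [69 70 75 76 76 84 85 85] [ 13 122  69]
-60 17 [ 75  83  86  91  96 100 106 108] [ 14 119  75]
-45 21 [113 114 115 118 120 120 120 122] [ 14 113 113]
-30 18 [121 121 124 129 130 131 131 131] [ 15  74 121]
-15 18 [135 135 135 136 136 137 137 138] [ 17  81 135]
0 20 [137 137 137 138 138 138 139 139] [ 16  86 137]
15 17 [136 136 138 139 139 139 139 140] [ 17  90 136]
30 16 [128 128 128 131 131 132 132 132] [ 18  30 128]
45 16 [137 137 139 139 140 140 141 141] [ 17  39 137]
60 18 [ 84 104 113 118 121 121 128 129] [17 27 84]
75 19 [ 91 102 109 110 116 118 123 127] [21 39 91]
90 18 [ 86  89 103 110 112 113 121 124] [13 68 86]
105 18 [ 76  80  81  82  83  85  98 105] [13 97 76]
120 19 [ 80  85  97 100 101 107 107 110] [ 13 108  80]
135 22 [113 119 124 127 130 130 132 135] [ 16 111 113]
150 20 [130 130 130 130 131 131 131 131] [ 17 102 130]
165 22 [128 129 129 129 129 129 129 130] [ 17 102 128]
```

```bash
cat >> h.py <<'E'
HS=HUB+np.array([.004,.0016])
def pegs_s(c):
    global HUB
    H=HUB; HUB=HS
    try: return [(a,r,n) for a,r,n in pegs(c) if n>=6]
    finally: HUB=H
def track(n,dt,log="log.pkl"):
    try: L=pickle.load(open(log,"rb"))
    except Exception: L=[]
    for i in range(n):
        t=manip.get_time(); c=manip.camera("side"); L.append((t,pegs_s(c)))
        if dt>0: manip.hold(dt)
        cv2.imwrite(f"pics/tr_{int(t*100):05d}.png",c["image"][150:310,220:400,::-1])
    pickle.dump(L,open(log,"wb")); return L
E
python3 - <<'E'
from h import *
yaw=np.deg2rad(40);o=ori(yaw);d=np.array([np.cos(yaw),np.sin(yaw)]);n=np.array([d[1],-d[0]])
P=lambda s,z:np.array([*(HUB+.074*n+s*d),z])
manip.servo_line([*manip.get_position()[:2],.135],rate=.2)
manip.servo_line(P(-.056,.135),o,rate=.2)
manip.servo_line(P(-.056,.090),o,rate=.15)
manip.hold(.2)
print(manip.get_time(),manip.get_position(),P(-.056,.09))
t0=manip.get_time();manip.servo_line(P(.017,.090),o,rate=.19);t1=manip.get_time()
manip.servo_line(P(.017,.20),o,rate=.35);t2=manip.get_time()
print(t0,t1,t2,manip.get_position())
for x in track(14,.05): print(round(x[0],3),[tuple(np.round(y,1).tolist()) for y in x[1]])
E
```

```text
7.8667 [0.5824 0.0191 0.0932] [0.578  0.0186 0.09  ]
7.8667 8.4 8.8667 [0.6347 0.0667 0.2012]
8.867 [(79.2, 85.0, 6.0), (-35.0, 74.2, 15.0), (141.8, 79.7, 20.0)]
8.967 [(77.8, 84.8, 7.0), (-37.0, 75.0, 16.0), (139.0, 80.2, 21.0)]
9.067 [(77.8, 84.8, 7.0), (-39.2, 74.9, 15.0), (138.5, 80.1, 20.0)]
9.167 [(77.8, 84.8, 7.0), (-40.9, 74.9, 15.0), (137.6, 79.6, 20.0)]
9.267 [(77.8, 84.8, 7.0), (-41.8, 75.0, 16.0), (135.4, 79.9, 19.0)]
9.367 [(77.8, 84.8, 7.0), (-42.7, 74.2, 16.0), (134.2, 79.6, 19.0)]
9.467 [(77.8, 84.8, 7.0), (-45.5, 74.5, 16.0), (132.4, 79.7, 16.0)]
9.567 [(77.8, 84.8, 7.0), (131.8, 79.6, 15.0), (-47.5, 74.0, 14.0)]
9.667 [(77.8, 84.8, 7.0), (130.9, 79.5, 16.0), (-48.3, 73.7, 15.0)]
9.767 [(77.8, 84.8, 7.0), (129.4, 79.8, 16.0), (-51.3, 74.4, 15.0)]
9.867 [(77.8, 84.8, 7.0), (128.2, 78.3, 16.0), (-52.5, 74.4, 14.0)]
9.967 [(77.8, 84.8, 7.0), (127.3, 78.5, 16.0), (-54.1, 74.1, 17.0)]
10.067 [(77.8, 84.8, 7.0), (125.3, 78.5, 17.0), (-56.5, 74.7, 14.0)]
10.167 [(77.8, 84.8, 7.0), (122.4, 77.7, 14.0), (-58.0, 75.0, 16.0)]
```

```bash
ls pics | head -40
python3 - <<'E'
from h import *
import glob
f=sorted(glob.glob("pics/tr_*.png"))
a=cv2.imread(f[0]);b=cv2.imread(f[-1])
cv2.imwrite("pics/c2.png",cv2.resize(cv2.hconcat([a,b]),(790,351),interpolation=cv2.INTER_CUBIC))
E
```

```text
c1.png
side0.png
side0z.png
side1.png
top0.png
top0z.png
top1.png
tr_00886.png
tr_00896.png
tr_00906.png
tr_00916.png
tr_00926.png
tr_00936.png
tr_00946.png
tr_00956.png
tr_00966.png
tr_00976.png
tr_00986.png
tr_00996.png
tr_01006.png
tr_01016.png
```

View pics/c2.png

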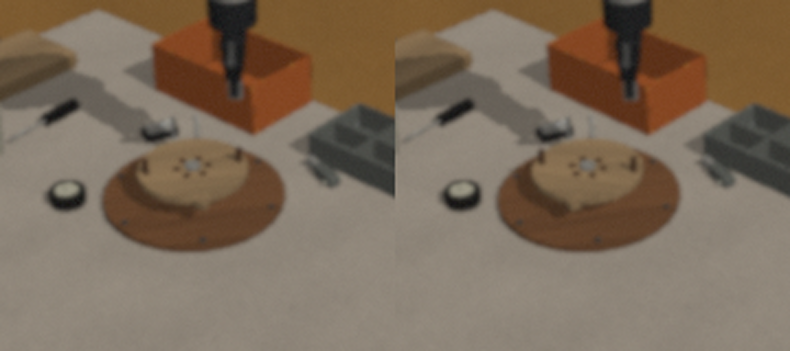

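```bash
cat >> h.py <<'E'
def line(deg,lat=.074):
    yaw=np.deg2rad(deg);d=np.array([np.cos(yaw),np.sin(yaw)]);n=np.array([d[1],-d[0]])
    return ori(yaw),lambda s,z,l=lat:np.array([*(HUB+l*n+s*d),z])
E
python3 - <<'E'
from h import *
o,P=line(20)
manip.servo_line(P(-.060,.135),o,rate=.25); print(manip.get_time(),manip.get_position()-P(-.06,.135),manip.get_contact_force())
manip.servo_line(P(-.060,.092),o,rate=.15); print(manip.get_time(),manip.get_position()-P(-.06,.092),manip.get_contact_force())
c=shot("side","s3"); print(pegs_s(c))
manip.hold(.2);print(manip.get_time(),manip.get_position()-P(-.06,.092),manip.get_contact_force())
c=shot("side","s4"); print(pegs_s(c))
a,b=[cv2.imread(f"pics/{n}.png")[150:310,220:400] for n in("s3","s4")]
cv2.imwrite("pics/c3.png",cv2.resize(cv2.hconcat([a,b]),(790,351),interpolation=cv2.INTER_CUBIC))
E
```

```text
10.9 [0.0016 0.0001 0.0008] [ 0.4294  0.2339 -0.2141]
11.3333 [0.0011 0.0004 0.0003] [ 0.2945 -0.7508  0.4596]
[(np.float64(9.049833380566792), np.float64(70.8527838855756), np.int32(78)), (np.float64(117.54798630835533), np.float64(73.77272171118105), np.int32(40)), (np.float64(-71.61234710957157), np.float64(75.4190842535723), np.int32(18)), (np.float64(-128.8204394771284), np.float64(65.90313668654434), np.int32(100))]
11.5833 [0.0008 0.0001 0.001 ] [ 0.57   -1.3899  0.9502]
[(np.float64(8.704257461388712), np.float64(70.80868516171607), np.int32(79)), (np.float64(112.36421268890972), np.float64(72.37886456344607), np.int32(32)), (np.float64(131.45617236046317), np.float64(84.50470510900857), np.int32(6)), (np.float64(-72.72214731032109), np.float64(74.53975915219247), np.int32(15)), (np.float64(-130.96699402663353), np.float64(64.94029226092707), np.int32(104))]
```

View pics/c3.png

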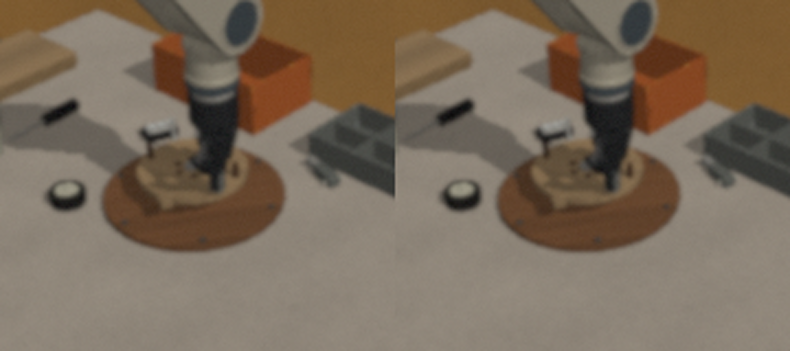

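Run:
```python
from h import *
print(manip.get_width())
cv2.imwrite("pics/c4.png",cv2.resize(cv2.imread("pics/s4.png")[185:260,265:355],None,fx=8,fy=8,interpolation=cv2.INTER_CUBIC))
```

```text
2.709011953088093e-05
```

View pics/c4.png

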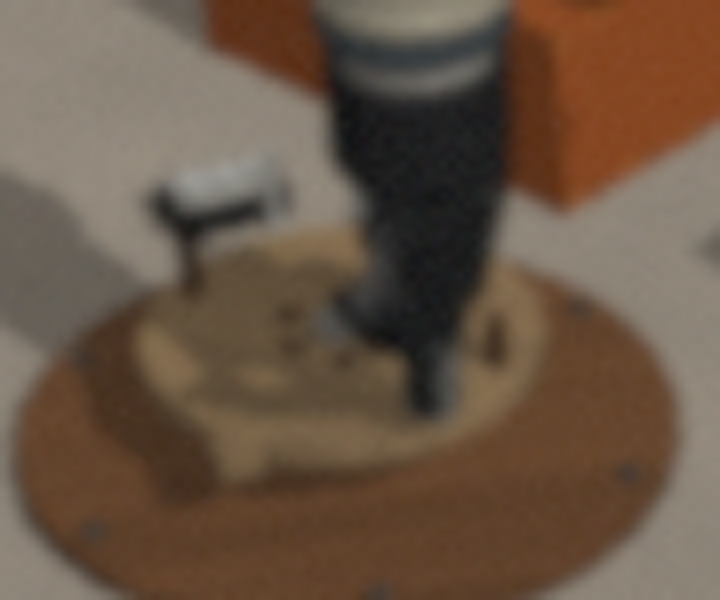

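Run:
```python
from h import *
o,P=line(45)
manip.servo_line(P(-.075,.092),o,rate=.15); print(manip.get_time(),manip.get_position()-P(-.075,.092),manip.get_contact_force())
c=shot("side","s5"); print([np.round(x,1).tolist() for x in pegs_s(c)])
for s in np.arange(-.070,-.035,.004):
    manip.servo_line(P(s,.092),o,rate=.06); f=manip.get_contact_force();print(round(s,4),round(manip.get_time(),2),manip.get_position()-P(s,.092),f)
    c=shot("side","s6"); print([np.round(x,1).tolist() for x in pegs_s(c) if -90<x[0]<-20])
    if np.hypot(*f[:2])>2.5: break
a,b=[cv2.imread(f"pics/{n}.png")[180:260,260:355] for n in("s5","s6")]
cv2.imwrite("pics/c5.png",cv2.resize(cv2.hconcat([a,b]),(790,333),interpolation=cv2.INTER_CUBIC))
```

```text
12.2167 [-0.0003 -0.      0.0001] [-0.624   0.6022  0.0473]
[[-45.1, 68.8, 133.0], [106.0, 74.5, 25.0], [-98.5, 68.7, 14.0]]
-0.07 12.52 [0.0001 0.0004 0.0001] [-0.3794 -0.278   0.341 ]
[[-50.4, 66.8, 148.0]]
-0.066 12.82 [0.0002 0.0002 0.    ] [-0.1138 -0.5134  0.3488]
[[-49.7, 67.5, 143.0]]
-0.062 13.12 [0.0003 0.0001 0.    ] [-0.4586  0.4864 -0.8905]
[[-48.5, 68.0, 136.0]]
-0.058 13.42 [0.0002 0.0002 0.    ] [-0.1003  0.1475  0.2587]
[[-47.7, 68.1, 134.0]]
-0.054 13.72 [0.0002 0.0001 0.    ] [0.0532 0.0831 0.3287]
[[-47.7, 68.3, 131.0]]
-0.05 14.02 [0.0002 0.0002 0.    ] [-0.703   0.4526  0.0648]
[[-46.7, 68.4, 127.0]]
-0.046 14.32 [0.0002 0.0002 0.    ] [-0.2719  0.7668 -0.2459]
[[-45.1, 68.9, 120.0]]
-0.042 14.62 [0.0002 0.0002 0.    ] [ 0.3228 -0.2908 -0.6397]
[[-44.4, 68.7, 116.0]]
-0.038 14.92 [0.0002 0.0002 0.    ] [-0.474  -0.2166 -0.5368]
[[-42.1, 69.3, 108.0]]
```

View pics/c5.png

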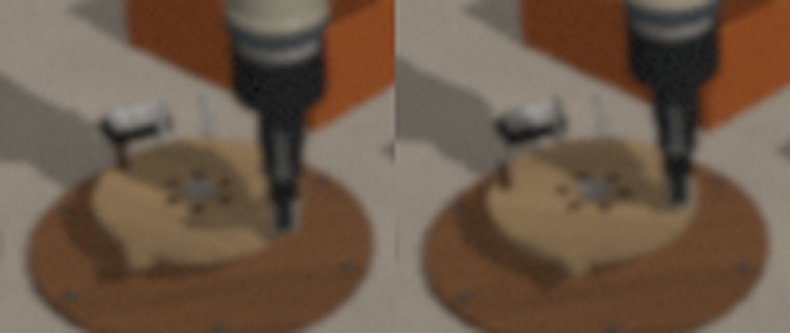

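Run:
```python
from h import *
for i in range(2):
    c=shot("side",f"s7{i}"); print(manip.get_time(),[np.round(x,1).tolist() for x in pegs_s(c)])
c["image"]=cv2.imread("pics/s6.png")[:,:,::-1].copy(); print([np.round(x,1).tolist() for x in pegs_s(c)])
```

```text
15.0167 [[-42.5, 69.1, 109.0], [125.0, 79.9, 22.0]]
15.0667 [[-42.2, 69.4, 107.0], [126.0, 80.4, 23.0]]
[[-42.1, 69.3, 108.0], [124.5, 80.3, 21.0]]
```

Run:
```python
from h import *
import os
if os.path.exists("log.pkl"): os.remove("log.pkl")
o,P=line(55)
manip.servo_line(P(-.062,.092),o,rate=.12)
c=shot("side","s80"); print(manip.get_time(),manip.get_position()-P(-.062,.092),manip.get_contact_force(),[np.round(x,1).tolist() for x in pegs_s(c)])
t0=manip.get_time();manip.servo_line(P(.020,.092),o,rate=.19);t1=manip.get_time()
print(manip.get_position()-P(.02,.092))
c=shot("side","s81");print(t1,[np.round(x,1).tolist() for x in pegs_s(c)])
manip.servo_line(P(.02,.16),o,rate=.35);t2=manip.get_time()
print(t0,t1,t2)
for x in track(8,0): print(round(x[0],3),[tuple(np.round(y,1).tolist()) for y in x[1]])
a,b=[cv2.imread(f"pics/{n}.png")[180:260,260:355] for n in("s80","s81")]
cv2.imwrite("pics/c6.png",cv2.resize(cv2.hconcat([a,b]),(790,333),interpolation=cv2.INTER_CUBIC))
```

```text
15.4417 [-0.      0.0001  0.    ] [-0.3745  0.3199 -0.1143] [[-48.7, 73.6, 84.0], [127.4, 80.7, 22.0]]
[-0.0008  0.0002 -0.0004]
16.025 [[91.2, 77.1, 30.0], [-8.7, 73.4, 39.0], [-76.5, 74.9, 18.0]]
15.4417 16.025 16.4167
16.417 [(83.8, 84.0, 8.0), (-23.3, 74.2, 14.0), (155.4, 77.6, 15.0)]
16.467 [(-21.6, 73.3, 13.0), (158.8, 77.6, 17.0)]
16.517 [(-18.8, 74.2, 13.0), (160.3, 77.6, 16.0)]
16.567 [(-16.5, 74.3, 14.0), (163.0, 78.5, 16.0)]
16.617 [(-14.7, 74.2, 14.0), (164.7, 77.7, 16.0)]
16.667 [(-13.3, 74.4, 12.0), (165.9, 77.4, 16.0)]
16.717 [(74.8, 84.1, 7.0), (-10.5, 74.3, 10.0), (168.0, 77.8, 14.0)]
16.767 [(74.8, 84.1, 7.0), (-10.5, 74.3, 10.0), (170.2, 76.8, 16.0)]
```

View pics/c6.png

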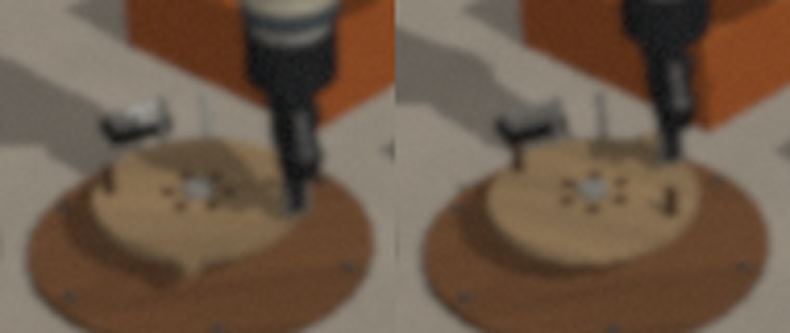

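The flick works. But it was faster than planned, and the second peg caught the finger before it had lifted. The wheel is still turning counter-clockwise at about 0.7 rad/s, so I'll re-flick it more gently while it moves and lift sooner.

```bash
cp log.pkl log1.pkl
python3 - <<'E'
from h import *
import os
os.remove("log.pkl")
_,P=line(112); o=ori(np.deg2rad(22))
manip.servo_line(P(-.055,.092),o,rate=.3)
c=shot("side","s90"); print(manip.get_time(),manip.get_position()-P(-.055,.092),manip.get_contact_force(),[np.round(x,1).tolist() for x in pegs_s(c)])
t0=manip.get_time();manip.servo_line(P(.025,.092),o,rate=.14);t1=manip.get_time()
manip.servo_line(P(.025,.118),o,rate=.35);t2=manip.get_time()
print(t0,t1,t2)
for x in track(6,0): print(round(x[0],3),[tuple(np.round(y,1).tolist()) for y in x[1]])
E
```

```text
17.5917 [0.0003 0.0001 0.0005] [0.4878 0.4156 0.5672] [[73.9, 83.2, 14.0], [17.6, 73.4, 13.0], [-12.2, 83.7, 7.0], [-164.4, 75.3, 12.0]]
17.5917 18.3167 18.5667
18.567 [(22.6, 72.7, 10.0), (-159.6, 75.3, 16.0)]
18.617 [(36.1, 74.9, 9.0), (-147.7, 75.1, 10.0)]
18.667 [(48.1, 74.4, 6.0), (-134.6, 74.4, 10.0)]
18.717 [(64.6, 77.5, 17.0), (-121.5, 76.2, 11.0)]
18.767 [(72.4, 77.7, 14.0), (-109.4, 76.6, 13.0)]
18.817 [(84.9, 77.7, 21.0), (-97.1, 76.2, 15.0)]
```

Run:
```python
from h import *
o=ori(np.deg2rad(22));a=np.deg2rad(41)
manip.servo_line(pol(a,.042,.105),o,rate=.15)
manip.servo_line(pol(a,.042,.090),o,rate=.15)
print(manip.get_time(),manip.get_position()-pol(a,.042,.090))
L=track(12,.0)
for x in L[6:]: print(round(x[0],3),[tuple(np.round(y,1).tolist()) for y in x[1]])
import glob
f=sorted(glob.glob("pics/tr_*.png"),key=lambda s:int(s[8:13]))
a,b=cv2.imread("pics/tr_01881.png"),cv2.imread(f[-1]);print(f[-1])
cv2.imwrite("pics/c7.png",cv2.resize(cv2.hconcat([a,b]),(790,351),interpolation=cv2.INTER_CUBIC))
```

```text
19.525 [ 0.0001  0.0004 -0.0004]
19.525 [(73.1, 77.1, 18.0), (46.5, 74.8, 24.0), (-109.6, 76.2, 16.0)]
19.575 [(46.8, 74.9, 23.0), (83.4, 77.5, 23.0), (-98.5, 75.7, 14.0)]
19.625 [(46.5, 74.8, 24.0), (93.2, 77.2, 18.0), (-87.0, 73.3, 16.0)]
19.675 [(46.1, 74.8, 23.0), (102.8, 78.4, 21.0), (-75.8, 74.7, 16.0)]
19.725 [(46.1, 74.8, 23.0), (116.1, 79.5, 25.0), (-63.6, 73.5, 15.0)]
19.775 [(46.1, 74.8, 23.0), (126.0, 80.4, 23.0), (-53.3, 74.2, 15.0)]
19.825 [(46.5, 74.8, 24.0), (-41.8, 75.0, 16.0), (133.8, 80.0, 26.0)]
19.875 [(46.5, 74.8, 24.0), (-31.8, 74.1, 18.0), (149.4, 78.2, 17.0)]
19.925 [(46.5, 74.8, 24.0), (-20.2, 72.9, 14.0), (158.9, 77.3, 17.0)]
19.975 [(46.8, 74.9, 23.0), (-10.2, 72.8, 12.0), (169.5, 76.4, 15.0)]
20.025 [(47.2, 75.3, 22.0), (2.8, 74.0, 12.0), (179.2, 76.3, 13.0)]
20.075 [(46.5, 74.8, 24.0), (12.9, 73.4, 10.0), (-170.1, 76.5, 12.0)]
pics/tr_02007.png
```

View pics/c7.png

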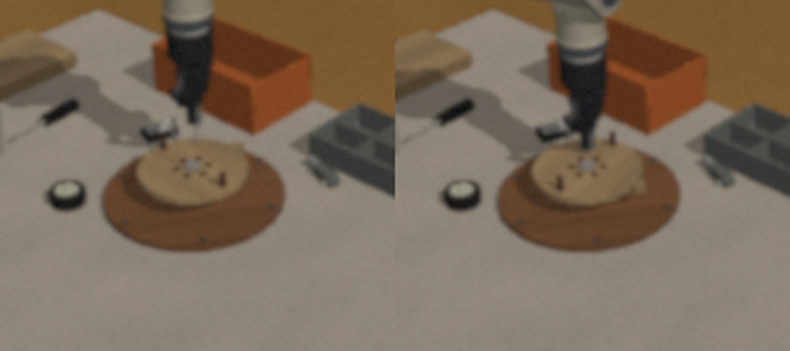

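```bash
cat >> h.py <<'E'
from scipy.optimize import least_squares
from scipy.integrate import solve_ivp
def fit(L,n0=599.0,fing=True):
    # unwrap the axis line angle (mod 180) from both pegs, averaging
    T=[];A=[];prev=None;w=250.
    for t,p in L:
        if fing and t>19.3: p=[x for x in p if not(40<x[0]<62)]
        p=[x for x in p if not(72<x[0]<86 and (x[1]>81))]
        if prev is None: pred=n0+0.
        else: pred=prev[1]+w*(t-prev[0])
        # peg b = spindle+51.2+270 ; line angle mod 180
        e=[((x[0]-321.2-pred+90)%180)-90 for x in p]; e=[x for x in e if abs(x)<12]
        if not e: continue
        v=pred+np.mean(e)
        if prev is not None and len(T)>3: w=np.polyfit(T[-6:],A[-6:],1)[0]
        elif prev is not None: w=250.
        prev=(t,v);T.append(t);A.append(v)
    T=np.array(T);A=np.radians(A);t0=T[0]
    def th(p,t): # w' = -a - b w
        x0,w0,a,b=p; t=t-t0
        return x0-a/b*t+(w0+a/b)*(1-np.exp(-b*t))/b
    def om(p,t): x0,w0,a,b=p; return (w0+a/b)*np.exp(-b*(t-t0))-a/b
    s=least_squares(lambda p:th(p,T)-A,[A[0],4.3,.2,.05],loss="soft_l1",f_scale=.02,bounds=([0,0,0.0,.001],[50,9,2,1]))
    return s.x,th,om,T,A,th(s.x,T)-A
E
cat > rep.py <<'E'
from h import *
from scipy.optimize import brentq
L=pickle.load(open("log.pkl","rb"))
p,th,om,T,A,r=fit(L)
print("fit",p,"rms deg",np.degrees(r.std()),"max",np.degrees(abs(r).max()),len(T),len(L),"last",T[-1],A[-1],om(p,T[-1]))
q=np.polyfit(T-T[0],A,2);print("quad",q)
for g in (6,8,10,12):
    for k in [g*np.pi]:
        tt=np.arange(T[0],T[0]+15,.005);x=th(p,tt);i=np.argmax(x>k)
        if x[i]>k: print("gate",k,"t",tt[i],"w",om(p,tt[i]))
E
python3 rep.py
python3 - <<'E'
from h import *
track(12,0); print(manip.get_time())
E
python3 rep.py
```

```text
fit [10.481   4.4228  0.      0.1206] rms deg 0.8811502909544339 max 2.1913531196208624 18 18 last 20.075 16.584463424428428 3.687462733897728
quad [-0.2479  4.4126 10.4852]
gate 18.84955592153876 t 20.716699999999573 w 3.4129637032691527
gate 25.132741228718345 t 22.79669999999916 w 2.656036416632292
gate 31.41592653589793 t 25.581699999998605 w 1.8985688983510824
gate 37.69911184307752 t 29.801699999997766 w 1.1415364815372688
20.725
fit [10.4815  4.4216  0.      0.1209] rms deg 0.7897759860936416 max 2.17542739514583 30 30 last 20.675 18.721406643818504 3.4268146757584725
quad [-0.2339  4.3912 10.4882]
gate 18.84955592153876 t 20.716699999999573 w 3.40958265515398
gate 25.132741228718345 t 22.80169999999916 w 2.649912107889954
gate 31.41592653589793 t 25.596699999998602 w 1.8900976664865814
gate 37.69911184307752 t 29.846699999997757 w 1.130692367308533
```

```bash
python3 - <<'E'
from h import *
o=ori(np.deg2rad(22));a=np.deg2rad(41)
t=manip.get_time();manip.servo_line(pol(a,.042,.085),o,rate=.1);print("dt5mm",manip.get_time()-t,manip.get_position()-pol(a,.042,.085))
track(30,.05); print(manip.get_time())
E
python3 rep.py
python3 - <<'E'
from h import *
track(16,.05); print(manip.get_time())
E
python3 rep.py
```

```text
dt5mm 0.25 [-0.0004 -0.0001 -0.0006]
23.975
fit [10.483   4.4139  0.1004  0.0948] rms deg 1.089594762917571 max 5.696531532241857 60 60 last 23.875 27.655973198833415 2.249452268059398
quad [-0.204   4.3056 10.5283]
gate 18.84955592153876 t 20.716699999999573 w 3.404536817539331
gate 25.132741228718345 t 22.821699999999154 w 2.5969263919569467
gate 31.41592653589793 t 25.771699999998567 w 1.7049192122236336
gate 37.69911184307752 t 31.74169999999738 w 0.5103808963697622
25.575
fit [10.4832  4.415   0.0874  0.0984] rms deg 1.1116267066862913 max 5.722694322925906 76 76 last 25.475 30.907603355998024 1.7992367173467783
quad [-0.188   4.2288 10.588 ]
gate 18.84955592153876 t 20.716699999999573 w 3.40388142662521
gate 25.132741228718345 t 22.821699999999154 w 2.6009428505176704
gate 31.41592653589793 t 25.75169999999857 w 1.7270559582123062
gate 37.69911184307752 t 31.34169999999746 w 0.6206046898188391
```

```bash
python3 - <<'E'
from h import *
track(28,.05); print(manip.get_time())
E
python3 rep.py
python3 - <<'E'
from h import *
track(16,.05); print(manip.get_time())
E
python3 rep.py
```

```text
28.375
fit [10.4809  4.4219  0.0695  0.104 ] rms deg 1.2393723140116963 max 5.575050637486441 104 104 last 28.275 35.10667646338198 1.1860329797826208
quad [-0.1628  4.0625 10.7618]
gate 18.84955592153876 t 20.716699999999573 w 3.4018890524041048
gate 25.132741228718345 t 22.821699999999154 w 2.601523578168733
gate 31.41592653589793 t 25.741699999998573 w 1.7450498308433642
gate 37.69911184307752 t 31.026699999997522 w 0.7245176568245569
29.975
fit [10.4786  4.426   0.0655  0.1055] rms deg 1.189985785344763 max 5.609829655062277 120 120 last 29.875 36.813925231878486 0.9095898022263117
quad [-0.1502  3.9574 10.8982]
gate 18.84955592153876 t 20.716699999999573 w 3.401672530566534
gate 25.132741228718345 t 22.821699999999154 w 2.60050063497143
gate 31.41592653589793 t 25.741699999998573 w 1.7463176387387098
gate 37.69911184307752 t 30.99169999999753 w 0.7394702545926531
```

```bash
python3 - <<'E'
from h import *
track(8,0); print(manip.get_time())
p,th,om,T,A,r=fit(pickle.load(open("log.pkl","rb")));print(np.degrees(r[-10:]))
k=T>28.5; q=np.polyfit(T[k]-30,A[k],2); rt=np.roots(q-[0,0,12*np.pi]);print("local quad gate t",30+rt)
import glob
f=sorted(glob.glob("pics/tr_*.png"),key=lambda s:int(s[8:13]))
cv2.imwrite("pics/c8.png",cv2.resize(cv2.imread(f[-1]),None,fx=4,fy=3.7,interpolation=cv2.INTER_CUBIC))
E
python3 rep.py
```

```text
30.375
[-1.1699 -2.1059 -1.1566 -0.1481 -0.2504  0.2751  0.4262  0.9957  1.193
  0.8596]
local quad gate t [37.4622 31.073 ]
fit [10.4807  4.4227  0.0679  0.1046] rms deg 1.1773394452293517 max 5.650177457797507 128 128 last 30.325 37.15346198157363 0.8340934234135262
quad [-0.1457  3.9157 10.9569]
gate 18.84955592153876 t 20.716699999999573 w 3.4016189069675047
gate 25.132741228718345 t 22.821699999999154 w 2.6013473649147825
gate 31.41592653589793 t 25.741699999998573 w 1.7460997053907665
gate 37.69911184307752 t 31.006699999997526 w 0.7320410575804914
```

View pics/c8.png

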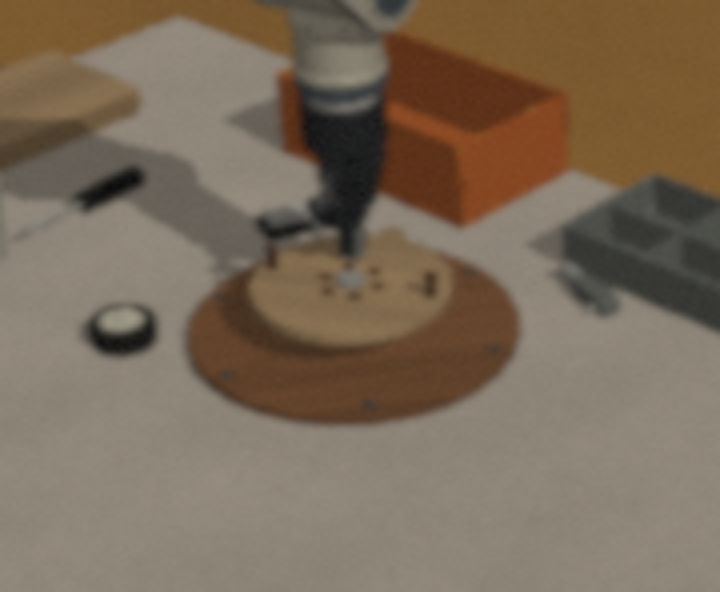

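Run:
```python
from h import *
L=track(7,0); t=manip.get_time()
p,th,om,T,A,r=fit(L)
res=np.mean(r[-8:]); tt=np.arange(t,t+1,.002); tg=tt[np.argmax(th(p,tt)-res*.8>12*np.pi)]
print(t,tg,om(p,tg),np.degrees(r[-8:]))
o=ori(np.deg2rad(22));a=np.deg2rad(41)
w=tg-.09-t
if w>0: manip.hold(w)
t1=manip.get_time();manip.servo_line(pol(a,.042,.0795),o,rate=.1)
print(t1,manip.get_time(),manip.get_position()-pol(a,.042,.0795),manip.get_contact_force())
manip.hold(.3);print(manip.get_contact_force())
c=shot("side","f0");print([np.round(x,1).tolist() for x in pegs_s(c)])
manip.hold(.15);c=shot("side","f1");print([np.round(x,1).tolist() for x in pegs_s(c)],manip.get_contact_force())
cv2.imwrite("pics/c9.png",cv2.resize(cv2.imread("pics/f1.png")[185:260,265:355],None,fx=8,fy=8,interpolation=cv2.INTER_CUBIC))
```

```text
30.725 30.98299999999986 0.741180086541787 [ 1.3578  2.8166 -1.4409 -0.9127 -1.1731 -1.1231 -0.9275 -0.3949]
30.8917 31.1417 [0.0014 0.0002 0.0015] [-1.1208  0.1573 12.6481]
[-0.8211  0.0736 11.8322]
[[53.5, 75.7, 40.0], [89.7, 73.4, 12.0], [-38.4, 75.1, 12.0], [136.7, 80.2, 25.0]]
[[53.5, 75.7, 40.0], [90.3, 75.0, 15.0], [-38.9, 75.4, 12.0], [136.7, 80.2, 25.0]] [-1.5972 -0.1556 12.4567]
```

View pics/c9.png

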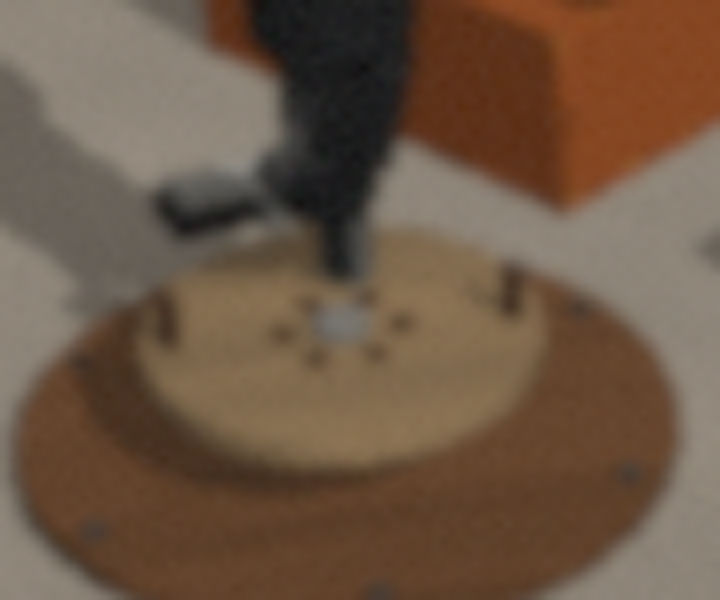

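Run:
```python
from h import *
print(manip.get_time(),manip.get_contact_force())
manip.sign_off()
```

```text
31.6917 [-1.5972 -0.1556 12.4567]
the job is handed in; nothing more can be done
```

The wheel ran freely for more than four turns. I then stopped it with one fingertip press while it was turning at about 0.74 rad/s. I handed in at 31.7 s with the fingertip still pressing at about 12 N. `sign_off` reports no verdict, so whether it passed isn't confirmed.

- **Flicks:** It took three tries.
  - **First:** it left the wheel creeping clockwise, and I never found out exactly why. It was most likely a dowel hitting the finger.
  - **Second:** it spun the wheel counter-clockwise, but too fast. The other dowel seems to have hit the finger while it was lifting.
  - **Third:** it was gentler, on the wheel while it was still turning. It gave a clean free run from about 4.4 rad/s, tracked in the side camera.
- **Turn count:** By my tracking the wheel stopped at about 37.7 rad (12π). The count through the first two flicks is inferred from pictures. If it is wrong, it is off by a whole turn, which still leaves it well past 11.6 rad.
- **Tab position:** The two dowels read -38.9° and 136.7°, against about -38.8° and 141.2° expected with the tab in the gate. The second dowel's reading is less reliable because of shadow. Taken together, the tab tip is about 0–5 mm from the middle of the gate (limit 16 mm), and two pictures 0.2 s apart showed no movement. The arm hid the tab itself in the last view, so this rests on the dowels.
- **Other objects and lift:** I saw no sign that the wheel lifted or that other things moved, but I made no separate measurement of either.

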